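Draw the deep lid off the tool tin held in the bench holder

ROBOT

A 6-joint arm with a two-finger parallel gripper is mounted at the origin on the work surface. World frame = base frame: x ahead of the robot, y to its left, z up, the work surface at z = 0. Lengths are in m, angles in rad, forces in N, time in s.
With the tool pointing down it reaches from about 0.35 to 0.975 m from the base axis. Payload 4.9 kg.
Tool frame: the origin (TCP) lies at the very end of the fingers, on their centre line; the grasp point (between the pads) lies 19 mm behind it; x points along the fingers, y is the direction in which the jaws open and shut, and the axes are right-handed (so a half turn about x gives the same grasp; the last joint's range is limited). The gripper opens to 85 mm and grips with 20 to 120 N. Pads are 22 mm wide; open, the fingers measure 114 mm over their backs; the gripper's body (76 mm by 85 mm) begins 54 mm behind the grasp point. The pads swing forward as they close: fully open they stand 13 mm farther back than shut.
Start: joints at [-1.393, 0.053, 1.613, -0, 1.476, -0.119], TCP at [0.183, -0.598, 0.231] pointing down, gripper open.
Joint ranges: [-3.01, 3.01], [-1.01, 2.22], [0.06, 2.58], [-1.02, 4.17], [0.09, 2.62], [-3.14, 3.14]. Speed limits (rad/s): [2.57, 2.57, 3.14, 3.14, 3.14, 3.14].

INTERFACE

Orientations are given as a unit quaternion [w, x, y, z].
In Python, from plant import manip gives the robot as it stands.
- The arm moves only by the tool play_rows, never from a script. Its argument "plan" is a list of rows, each a list of 5 numbers: the shift along the tool's x, y, z in mm, then the turn about the tool's x in rad, then the closure, from -1 (fully open) to 1 (shut). A call has 1 to 8 rows; each row is the pose to reach, as a shift and turn from the pose commanded when the call began, along the tool's axes at that moment; what a row does not reach only later rows make up. A row lasts 1/8 s, in which the tool goes at most 62.5 mm and 10.7 degrees, less where a joint would pass 70% of its speed; a pose out of reach is approached as far as the arm can. A call with a gripper value outside its range is refused whole. The fingers move at their own pace and stop on an object; the grip force is fixed at half the most. Time passes only in rows, so rows that repeat a pose let the fingers close. It gives the time, the measured TCP pose, the force and the opening at its end, in the units of the state.
- manip.state(): the state, without advancing time (a new reading comes with each control period).
- manip.grab_frame(name): name is "side" or "top" or "wrist"; returns a dict with "img" (480x640x3 uint8, red, green, blue), "range_z" (480x640 float32, m along the optical axis (not along the pixel's ray), 0 where there is no reading), "fx", "fy", "cx", "cy" (pixels), "origin" and "rotation" of the camera in the world. Camera axes: x right, y up, looking along -z (the intrinsics and any distortion apply to the point x, -y, -z); pixel columns grow to the right and rows downward; lengths in m; the calibration is good to about 2 mm. A picture is of the moment at which its call begins.
- manip.job_done(): hands the job in, once; it reports no verdict.
The state is a dict: "time": time; "joint_pos": joint angles; "joint_vel": joint speeds; "joint_efforts": joint torques, N m; "tool_pos": TCP position; "tool_rot": TCP orientation; "contact_force": force on the tool from outside, world axes, zero at the start; "ft_torque": the same for the moment, N m; "gripper_width": opening from 0.0 (shut) to 1.0 (fully open).
Only numpy, scipy, OpenCV 4.12 (cv2) and the standard library are available. Lean on these libraries where they do the work, as an engineer would, in place of code of your own. Each camera call takes 0.05 s, during which the arm holds its last target. There are 200 camera calls.

TASK

Open the tall square tool tin that stands in the wooden bench holder: push the holder's steel fork fully home so that it holds the tin's foot down, then draw the tight deep lid straight up off the tin. Set the lid down gently, mouth down, on the clear middle of the square clay board; the tin stays in its holder under the fork.

Things in the scene. Friction and masses are not known exactly. Their poses are not given: they have to be found in the camera images.
- tin: Tall square bare-metal tin (not the squat one), loose in the fixed wooden holder: 50 x 50 x 105 mm, open top, 0.3 kg, underside 12 mm above the table. Foot ears, 10 mm thick, reach 50 mm from its axis along +y and -y. Origin: centre of underside; z up; the fork slides along its x. Spring pads by its rim grip the lid: drawing takes 6 to 10 N, so the tin lifts too unless the fork is over its ears.
- lid: The tin's bare-metal lid: square cap 58 x 58 mm outside, 78 mm tall, closed top, 0.09 kg. Origin: centre of its open mouth; z up, sides along its x and y. Closed, its mouth is 30 mm above the tin's underside and its top 120 mm above the table, 1.5 mm play a side; it clears the tin after rising 75 mm. Grip it across either pair of sides, fingertips about 35 mm below the top.
- fork_handle (a point): Centre of the top of the upright wooden tab on the steel fork, 74 mm above the table; tab 16 mm along the slide, 24 mm across, 44 mm tall. It slides only along the tin's x, friction 2 N, stays where left. At the start 156 to 170 mm from the tin's axis on its -x side; fully home, at its stop, 110 mm (tin x = -110 mm), with its two prongs over the tin's ears, 2 mm above them.
- board: Fixed square plywood clay board lying on the table, 200 x 200 mm, 15 mm thick. Origin: centre of its underside; z up, sides along its x and y. A loose heart-shaped cutter, 22 mm tall, 50 mm across, lies near its +x +y corner, about 64 mm from the centre in x and in y; the middle is clear.
Not all that is in view belongs to the job. What is shaped like the lid but black or blue is not meant.

How it is judged:
On the way, in this order (a step that is already met when the one before it is completed fails the run):
1. the fork is home over the ears of the tin (x of fork_handle in the frame of tin above -0.123 m), for 0.1 s.
2. the lid is drawn clear above the tin, the tin staying down in the holder (z of lid in the frame of tin above 0.105 m and distance of tin from where it was at the start of the episode below 0.015 m), for 0.1 s.
At the end, for the whole second after the job is handed in: The lid rests mouth down (within 10 degrees) on the square board, its centre within 50 mm of the board's centre, at rest; the tin stands in the holder within 15 mm of where it was and within 10 degrees of upright; the fork is still home over its ears (within 13 mm of its stop) (horizontal distance between lid and board below 0.05 m and z of lid in the frame of board between 0.007 and 0.023 m and angle between each of lid, tin's own z axis and vertical below 0.17 rad and linear speed of lid below 0.03 m/s and distance of tin from where it was at the start of the episode below 0.015 m and x of fork_handle in the frame of tin above -0.123 m); the robot touches nothing.
It fails at once if the tin is pulled up or shifted more than 20 mm (distance of tin from where it was at the start of the episode above 0.02 m).
It fails at once if the lid is dropped: let go and falling faster than 0.6 m/s (from about 20 mm) (linear speed of lid above 0.6 m/s and contact force between the fingers and lid below 0.3 N).
It also fails if it takes over 58 s, if anything falls off the work surface, if the arm or the gripper's body presses on something with over 40 N, if the wrist force passes 120 N, or if a joint passes its speed limit or range.

## Working session

There is one attempt and no reset: what is moved stays moved. The work goes in short steps, Python scripts to look and compute and a tool call to move; the robot and the scene stay as the last step left them, time stands still between calls to the robot, and variables do not carry over. Pictures are saved under pics/ and viewed, about 8 in all and at most 12, crops included, and the job is handed in when it is done.

Besides the shell and the picture viewer there is one more tool, called after ">>>" as a command line: name --pt "numbers of a row" for each row, then --argument value for the rest. play_rows: Moves the arm, as the interface text tells. Its arguments: {"type":"object","properties":{"plan":{"type":"array"}},"required":["plan"]}

```bash
mkdir -p pics
cat > h.py <<'E'
import numpy as np, cv2
from plant import manip
def snap(n,tag):
    f=manip.grab_frame(n); np.savez(f'pics/{tag}.npz',**f)
    cv2.imwrite(f'pics/{tag}.png',f['img'][:,:,::-1]); return f
def load(tag): return dict(np.load(f'pics/{tag}.npz'))
def cloud(f):
    z=f['range_z']; v,u=np.mgrid[:480,:640]
    p=np.stack([(u-f['cx'])/f['fx']*z,-(v-f['cy'])/f['fy']*z,-z],-1)
    return p@f['rotation'].T+f['origin']
def w(f,u,v,h=None):
    "pixel -> world via range, or via plane z=h"
    d=f['rotation']@np.array([(u-f['cx'])/f['fx'],-(v-f['cy'])/f['fy'],-1])
    s=f['range_z'][int(v),int(u)] if h is None else (h-f['origin'][2])/d[2]
    return f['origin']+s*d
E
python3 - <<'E'
from h import *
for n in('top','side'):
    f=snap(n,n+'0'); print(n,f['origin'],f['fx'],f['cx'],f['cy'],[k for k in f])
    print(f['rotation'])
print(manip.state())
E
```

```text
top [ 0.33050828 -0.00631014  0.84154105] 434.5912099306332 328.81830914625834 241.9963669327698 ['img', 'range_z', 'fx', 'fy', 'cx', 'cy', 'origin', 'rotation']
[ 0.70791127  0.05520805 -0.06627336 -0.70101466]
side [0.33297565 0.62524723 0.77323628] 561.0213464830967 316.57965870399244 235.5825839765323 ['img', 'range_z', 'fx', 'fy', 'cx', 'cy', 'origin', 'rotation']
[-0.1045416  -0.03507525  0.37100105  0.92206236]
{'time': 0.1, 'joint_pos': array([-1.39298852e+00,  5.33026302e-02,  1.61416624e+00, -1.87569241e-05,
        1.47598774e+00, -1.18979212e-01]), 'joint_vel': array([-0.00034014,  0.00023201, -0.00130093, -0.0015049 ,  0.00333395,
       -0.00222285]), 'joint_efforts': array([ 1.64287976e-03, -3.94901955e+01, -3.71362066e+01,  2.95988480e-05,
        3.92277871e-03, -1.71241265e-05]), 'tool_pos': array([ 0.18268794, -0.59711339,  0.23017294]), 'tool_rot': array([-0.10388743, -0.69930921, -0.10520449,  0.69936117]), 'contact_force': array([-0.15734778, -0.6540613 , -0.11673638]), 'ft_torque': array([0.02243736, 0.02457315, 0.00826647]), 'gripper_width': 1.0059621781978583}
```

```bash
sed -i '2i from scipy.spatial.transform import Rotation as R' h.py
sed -i "s/^def cloud/def rot(q): return R.from_quat(np.roll(q,-1)).as_matrix()\ndef cloud/; s/f\['rotation'\]\.T/rot(f['rotation']).T/; s/d=f\['rotation'\]@/d=rot(f['rotation'])@/" h.py
python3 - <<'E'
from h import *
f=load('top0'); c=cloud(f); print(rot(f['rotation'])); print(c[240,320],c[100,100],c[400,500])
print(rot(manip.state()['tool_rot']))
E
```

```text
[[ 0.00837259  0.9851947  -0.17123462]
 [-0.99983     0.01106104  0.01475239]
 [ 0.01642801  0.171082    0.98511983]]
[ 4.80531578e-01 -1.53748317e-03  2.47690072e-04] [ 7.69182586e-01  4.56205622e-01 -2.82759284e-04] [ 0.18191347 -0.34014566 -0.00061579]
[[-3.48060914e-04  2.92450598e-01 -9.56280569e-01]
 [ 1.83126756e-03 -9.56278837e-01 -2.92450735e-01]
 [-9.99998263e-01 -1.85299625e-03 -2.02712006e-04]]
```

View pics/top0.png

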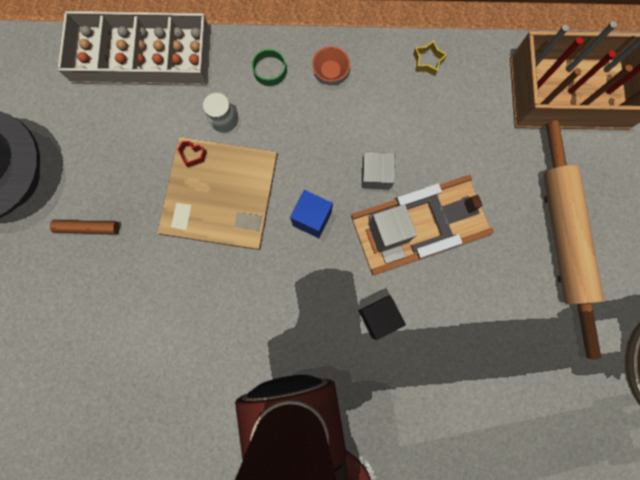

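View pics/side0.png

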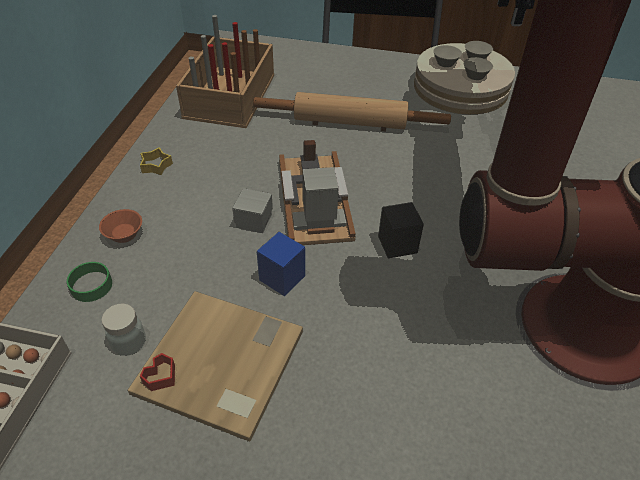

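```bash
cat > fit.py <<'E'
from h import *
for t in('top0','side0'):
    f=load(t);c=cloud(f).reshape(-1,3)
    def sel(lo,hi,cx,cy,r): 
        m=(c[:,2]>lo)&(c[:,2]<hi)&(np.hypot(c[:,0]-cx,c[:,1]-cy)<r); return c[m]
    for n,lo,hi,u,v,r,h in(('lid',.112,.128,393,222,.07,.12),('tab',.066,.080,474,202,.045,.074),('board',.010,.020,218,193,.16,.015)):
        a=w(load('top0'),u,v,h); p=sel(lo,hi,a[0],a[1],r)
        if n=='board':
            img=f['img'].reshape(-1,3).astype(int)
        (cx,cy),(ww,hh),ang=cv2.minAreaRect((p[:,:2]*1000).astype(np.float32))
        print(t,n,len(p),'c',round(cx,1),round(cy,1),'size',round(ww,1),round(hh,1),'ang',round(ang,1),'z',np.median(p[:,2]).round(4))
E
python3 fit.py
python3 - <<'E'
from h import *
f=load('top0'); print('tab px',[w(f,474,202,.074)[:2].round(3)])
for p in((182,139),(277,152),(260,249),(158,234)): print(w(f,*p,.015).round(3))
i=cv2.resize(f['img'][160:290,330:510],None,fx=4,fy=4,interpolation=cv2.INTER_CUBIC); cv2.imwrite('pics/c1.png',i[:,:,::-1])
E
```

```text
top0 lid 1169 c 488.0 -128.3 size 58.1 58.2 ang 19.5 z 0.1202
top0 tab 119 c 544.3 -287.5 size 23.4 16.1 ang 18.9 z 0.0734
top0 board 9781 c 597.2 170.0 size 256.9 255.6 ang 81.7 z 0.0152
side0 lid 789 c 487.1 -126.6 size 58.5 60.9 ang 19.5 z 0.1199
side0 tab 83 c 542.8 -285.2 size 22.6 21.9 ang 13.5 z 0.073
side0 board 14440 c 592.2 168.5 size 263.3 248.7 ang 81.7 z 0.0152
tab px [array([ 0.541, -0.283])]
[0.68  0.277 0.015]
[0.656 0.086 0.015]
[0.459 0.113 0.015]
[0.486 0.31  0.015]
```

View pics/c1.png

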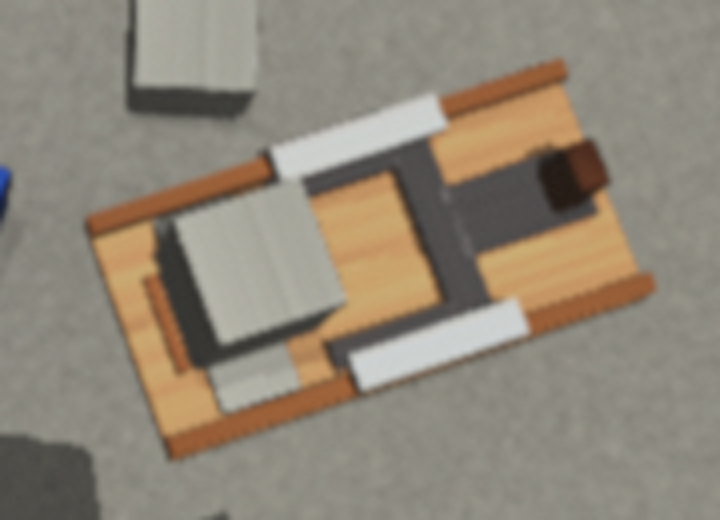

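```bash
cat >> h.py <<'E'
def go(x,y,z,yaw=199.5):
    "tool-axis shift (mm) and turn from measured pose to target; yaw = world angle of tool z, deg"
    s=manip.state(); M=rot(s['tool_rot']); d=M.T@(np.array([x,y,z])-s['tool_pos'])*1000
    cur=np.degrees(np.arctan2(M[1,2],M[0,2])); t=-np.radians((yaw-cur+180)%360-180)
    print('go',d.round(1),'turn',round(t,4),'| t',s['time'],'F',s['contact_force'].round(1),'w',round(s['gripper_width'],3),'p',s['tool_pos'].round(4))
E
python3 -c "
from h import *
go(.5435,-.2865,.14)"
```

```text
go [  90.6 -191.3 -435.9] turn -0.0436 | t 0.1 F [-0.2 -0.7 -0.1] w 1.006 p [ 0.1827 -0.5971  0.2302]
```

>>> play_rows --pt "10 -30 -60 0 -1" --pt "20 -55 -120 0 -1" --pt "30 -80 -180 -0.02 -1" --pt "40 -105 -240 -0.04 -1" --pt "50 -130 -300 -0.044 -1" --pt "65 -160 -360 -0.044 -1" --pt "80 -180 -410 -0.044 -1" --pt "90 -191 -436 -0.044 -1"

```text
time: 1.1
tool_pos: [0.5451, -0.2853, 0.1403]
tool_rot: [-0.12, -0.697, -0.121, 0.697]
contact_force: [0.1, -1.1, 0.1]
gripper_width: 0.998
```

Run:
```python
from h import *
f=snap('wrist','w1'); go(.5435,-.2865,.05); go(.5435,-.2865,.14)
c=cloud(f).reshape(-1,3)
for n,lo,hi,x,y,r in(('tab',.066,.080,.5435,-.2865,.04),('lid',.112,.128,.4875,-.1275,.06)):
    p=c[(c[:,2]>lo)&(c[:,2]<hi)&(np.hypot(c[:,0]-x,c[:,1]-y)<r)]
    print(n,len(p), cv2.minAreaRect((p[:,:2]*1000).astype(np.float32)) if len(p) else '')
```

```text
go [87.9  4.   5.2] turn 0.0047 | t 1.15 F [-0.7  2.9 -1.1] w 1.004 p [ 0.5471 -0.2814  0.1379]
go [-2.1  3.6  5.1] turn 0.0047 | t 1.15 F [-0.7  2.9 -1.1] w 1.004 p [ 0.5471 -0.2814  0.1379]
tab 960 ((543.2567138671875, -286.616943359375), (23.838586807250977, 15.63881778717041), 19.760862350463867)
lid 5886 ((492.2543640136719, -143.0479736328125), (58.493343353271484, 28.776809692382812), 17.99353790283203)
```

View pics/w1.png

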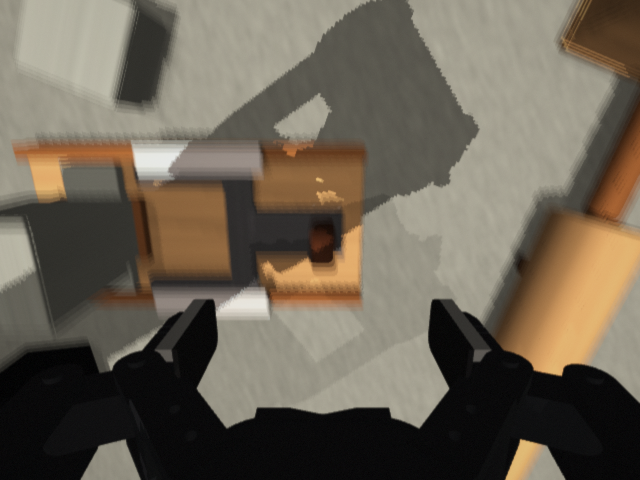

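>>> play_rows --pt "5 0 0 0 -1" --pt "15 0 0 0 -1" --pt "35 0 0 0 -1" --pt "55 0 0 0 -1" --pt "72 0 0 0 -1" --pt "83 0 0 0 -1" --pt "88 0 0 0 -1" --pt "88 0 0 0 -1"

```text
time: 2.15
tool_pos: [0.5439, -0.2875, 0.0532]
tool_rot: [-0.12, -0.697, -0.12, 0.697]
contact_force: [-0.1, 0.9, -0.4]
gripper_width: 1.0
```

>>> play_rows --pt "0 0 0 0 0.3" --pt "0 0 0 0 0.6" --pt "0 0 0 0 0.8" --pt "0 0 0 0 1" --pt "0 0 0 0 1" --pt "0 0 0 0 1" --pt "0 0 0 0 1" --pt "0 0 0 0 1"

```text
time: 3.15
tool_pos: [0.544, -0.2876, 0.0538]
tool_rot: [0.12, 0.697, 0.12, -0.697]
contact_force: [-1.2, 1.1, 5.3]
gripper_width: 0.175
```

```bash
python3 -c "
from h import *
M=rot(manip.state()['tool_rot']);print(M.round(3))
go(.5435,-.2865,.052)
go(.5435-.333*.0565,-.2865+.943*.0565,.052)"
```

```text
[[ 0.     0.334 -0.942]
 [-0.    -0.942 -0.334]
 [-1.     0.    -0.   ]]
go [ 1.8 -1.2  0.1] turn 0.0004 | t 3.15 F [-1.2  1.1  5.3] w 0.175 p [ 0.544  -0.2876  0.0538]
go [  1.7 -57.7   0. ] turn 0.0004 | t 3.15 F [-1.2  1.1  5.3] w 0.175 p [ 0.544  -0.2876  0.0538]
```

>>> play_rows --pt "-1 -6 0 0 1" --pt "-1 -14 0 0 1" --pt "-1 -22 0 0 1" --pt "-1 -30 0 0 1" --pt "-1 -38 0 0 1" --pt "-1 -46 0 0 1" --pt "-1 -52 0 0 1" --pt "-1 -55 0 0 1"

```text
time: 4.15
tool_pos: [0.5252, -0.2348, 0.0538]
tool_rot: [0.12, 0.697, 0.12, -0.697]
contact_force: [5.7, -0.3, -7.3]
gripper_width: 0.176
```

>>> play_rows --pt "0 0 0 0 1" --pt "0 -2 0 0 1" --pt "0 -3 0 0 1" --pt "0 -3 0 0 1"

```text
time: 4.65
tool_pos: [0.5244, -0.2324, 0.0538]
tool_rot: [0.12, 0.697, 0.12, -0.697]
contact_force: [5.7, 0.8, -9.4]
gripper_width: 0.171
```

>>> play_rows --pt "0 -1 0 0 1" --pt "0 -2 0 0 1" --pt "0 -3 0 0 1" --pt "0 -3 0 0 1"

```text
time: 5.15
tool_pos: [0.5241, -0.2315, 0.0538]
tool_rot: [0.121, 0.697, 0.119, -0.696]
contact_force: [8.0, -5.9, -13.7]
gripper_width: 0.174
```

>>> play_rows --pt "0 2 0 0 1" --pt "0 2 0 0 0.3" --pt "0 2 0 0 0.0" --pt "0 2 0 0 0.0" --pt "-20 2 0 0 0.0" --pt "-50 2 0 0 -0.5" --pt "-90 2 0 0 -1" --pt "-115 2 0 0 -1"

```text
time: 6.15
tool_pos: [0.5252, -0.2326, 0.1738]
tool_rot: [0.121, 0.698, 0.119, -0.696]
contact_force: [0.2, -1.1, -1.1]
gripper_width: 0.996
```

Run:
```python
from h import *
f=snap('top','top1'); c=cloud(f).reshape(-1,3)
for n,lo,hi,x,y,r in(('tab',.066,.080,.524,-.231,.04),('lid',.112,.128,.4875,-.1275,.06)):
    p=c[(c[:,2]>lo)&(c[:,2]<hi)&(np.hypot(c[:,0]-x,c[:,1]-y)<r)]
    print(n,len(p), cv2.minAreaRect((p[:,:2]*1000).astype(np.float32)) if len(p) else '')
i=cv2.resize(f['img'][150:290,320:510],None,fx=4,fy=4,interpolation=cv2.INTER_CUBIC); cv2.imwrite('pics/c2.png',i[:,:,::-1])
go(.4877,-.1278,.17)
```

```text
tab 4 ((513.7255249023438, -229.52120971679688), (3.661818027496338, 2.0410373210906982), 82.85946655273438)
lid 1169 ((488.20709228515625, -128.2101593017578), (58.19453811645508, 58.40618896484375), 19.324785232543945)
go [   6.4 -112.7    1.5] turn 0.0006 | t 6.2 F [ 2.  -0.1  1.4] w 1.001 p [ 0.5268 -0.2335  0.1773]
```

View pics/c2.png

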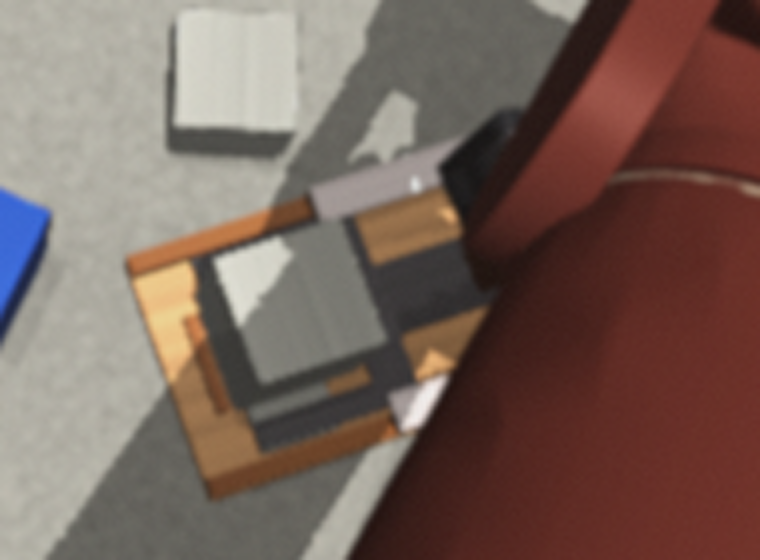

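>>> play_rows --pt "5 -15 0 0 -1" --pt "5 -40 1 0 -1" --pt "5 -65 1 0 -1" --pt "5 -90 1 0 -1" --pt "5 -106 1 0 -1" --pt "5 -112 1 0 -1" --pt "5 -112 1 0 -1" --pt "5 -112 1 0 -1"

```text
time: 7.2
tool_pos: [0.4859, -0.1271, 0.1643]
tool_rot: [0.12, 0.697, 0.12, -0.697]
contact_force: [0.1, 0.2, -0.1]
gripper_width: 0.997
```

Run:
```python
from h import *
f=snap('wrist','w2'); c=cloud(f).reshape(-1,3)
for n,lo,hi,x,y,r in(('tab',.066,.080,.524,-.231,.04),('lid',.112,.128,.4875,-.1275,.06)):
    p=c[(c[:,2]>lo)&(c[:,2]<hi)&(np.hypot(c[:,0]-x,c[:,1]-y)<r)]
    print(n,len(p), cv2.minAreaRect((p[:,:2]*1000).astype(np.float32)) if len(p) else '')
go(.4877,-.1278,.083)
```

```text
tab 898 ((523.112060546875, -230.5396270751953), (24.157238006591797, 16.278858184814453), 19.407508850097656)
lid 10440 ((486.70025634765625, -127.31620788574219), (58.153011322021484, 58.22035217285156), 19.446069717407227)
go [81.4  1.1 -1.4] turn -0.0002 | t 7.25 F [-0.5  0.2  0. ] w 0.998 p [ 0.486  -0.1272  0.1644]
```

>>> play_rows --pt "8 0 -1 0 -1" --pt "22 0 -1 0 -1" --pt "38 0 -1 0 -1" --pt "54 0 -1 0 -1" --pt "68 0 -1 0 -1" --pt "77 0 -1 0 -1" --pt "82 0 -1 0 -1" --pt "82 0 -1 0 -1"

```text
time: 8.25
tool_pos: [0.4867, -0.1263, 0.0822]
tool_rot: [-0.12, -0.697, -0.12, 0.697]
contact_force: [-0.1, -0.3, 0.0]
gripper_width: 0.999
```

>>> play_rows --pt "0 0 0 0 -0.6" --pt "0 0 0 0 -0.4" --pt "0 0 0 0 -0.2" --pt "0 0 0 0 0.2" --pt "0 0 0 0 1" --pt "0 0 0 0 1" --pt "0 0 0 0 1" --pt "0 0 0 0 1"

```text
time: 9.25
tool_pos: [0.4876, -0.1268, 0.0833]
tool_rot: [0.12, 0.697, 0.119, -0.696]
contact_force: [1.2, -1.5, 5.2]
gripper_width: 0.671
```

>>> play_rows --pt "-2 0 0 0 1" --pt "-6 0 0 0 1" --pt "-11 0 0 0 1" --pt "-16 0 0 0 1" --pt "-21 0 0 0 1" --pt "-26 0 0 0 1" --pt "-31 0 0 0 1" --pt "-36 0 0 0 1"

```text
time: 10.25
tool_pos: [0.4866, -0.1262, 0.1186]
tool_rot: [-0.12, -0.697, -0.12, 0.697]
contact_force: [-1.0, 0.2, -8.1]
gripper_width: 0.669
```

Run:
```python
from h import *
go(.4867,-.1263,.13)
f=snap('side','s2'); i=cv2.resize(f['img'][110:270,220:420],None,fx=4,fy=4,interpolation=cv2.INTER_CUBIC)[:600]; cv2.imwrite('pics/c3.png',i[:,:,::-1])
```

```text
go [-11.4   0.1  -0.1] turn 0.0005 | t 10.25 F [-1.   0.2 -8.1] w 0.669 p [ 0.4866 -0.1262  0.1186]
```

View pics/c3.png

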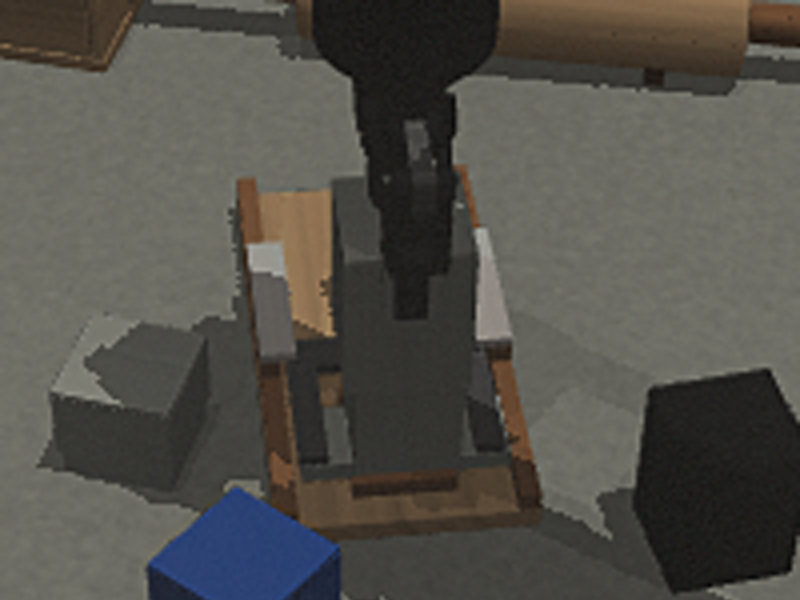

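>>> play_rows --pt "-5 0 0 0 1" --pt "-11 0 0 0 1" --pt "-18 0 0 0 1" --pt "-25 0 0 0 1" --pt "-32 0 0 0 1" --pt "-39 0 0 0 1" --pt "-46 0 0 0 1" --pt "-52 0 0 0 1"

```text
time: 11.3
tool_pos: [0.4878, -0.1268, 0.1725]
tool_rot: [0.121, 0.698, 0.119, -0.696]
contact_force: [-1.2, -0.3, 0.3]
gripper_width: 0.668
```

>>> play_rows --pt "-6 0 0 0 1" --pt "-14 0 0 0 1" --pt "-24 0 0 0 1" --pt "-34 0 0 0 1" --pt "-42 0 0 0 1" --pt "-48 0 0 0 1" --pt "-50 0 0 0 1" --pt "-50 0 0 0 1"

```text
time: 12.3
tool_pos: [0.4867, -0.1263, 0.2202]
tool_rot: [-0.12, -0.697, -0.12, 0.697]
contact_force: [-0.5, -0.1, -0.9]
gripper_width: 0.671
```

Run:
```python
from h import *
f=snap('side','s3'); cv2.imwrite('pics/s3.png',f['img'][:,:,::-1])
# board corners via side image, refine centre with colour mask in both views
for t in('top0','side0'):
    g=load(t);c=cloud(g);h=cv2.cvtColor(g['img'],cv2.COLOR_RGB2HSV)
    m=((c[...,2]>.0110)&(c[...,2]<.019)&(np.hypot(c[...,0]-.57,c[...,1]-.195)<.15)).astype(np.uint8)
    n,l,s,_=cv2.connectedComponentsWithStats(cv2.morphologyEx(m,cv2.MORPH_OPEN,np.ones((5,5))))
    k=1+s[1:,4].argmax(); print(t,cv2.minAreaRect((c[l==k][:,:2]*1000).astype(np.float32)))
go(.570,.1965,.222)
```

```text
top0 ((573.914306640625, 201.12216186523438), (200.32916259765625, 200.4290771484375), 81.73625946044922)
side0 ((573.2305908203125, 202.22555541992188), (201.4796142578125, 201.7459716796875), 81.88633728027344)
go [  -2.  -276.3 -186.5] turn 0.0004 | t 12.35 F [-0.1  0.4 -1.3] w 0.674 p [ 0.4866 -0.1263  0.22  ]
```

View pics/s3.png

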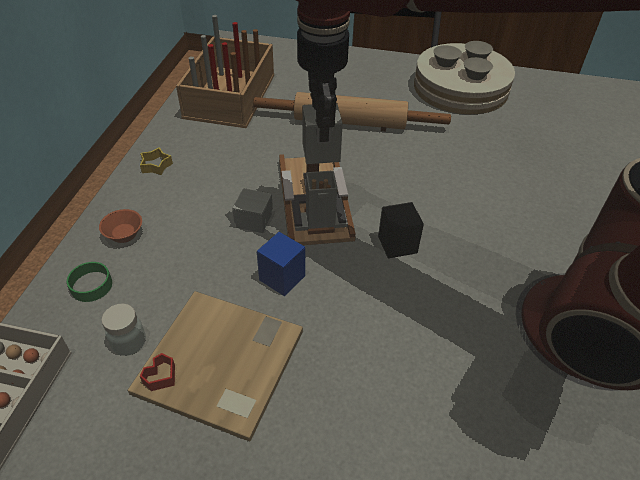

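>>> play_rows --pt "0 -8 -5 0 1" --pt "0 -24 -16 0 1" --pt "0 -45 -31 0 1" --pt "0 -68 -46 0 1" --pt "0 -91 -62 0 1" --pt "0 -114 -78 0 1" --pt "0 -137 -94 0 1" --pt "0 -160 -110 0 1"

```text
time: 13.35
tool_pos: [0.5368, 0.0628, 0.22]
tool_rot: [-0.12, -0.697, -0.12, 0.697]
contact_force: [0.2, 0.1, -1.8]
gripper_width: 0.668
```

>>> play_rows --pt "0 -22 -15 0 1" --pt "0 -44 -30 0 1" --pt "0 -66 -45 0 1" --pt "0 -86 -59 0 1" --pt "0 -102 -70 0 1" --pt "0 -114 -78 0 1" --pt "0 -120 -82 0 1" --pt "0 -120 -82 0 1"

```text
time: 14.35
tool_pos: [0.5741, 0.2018, 0.2202]
tool_rot: [-0.12, -0.697, -0.12, 0.697]
contact_force: [0.4, 0.0, -0.2]
gripper_width: 0.673
```

>>> play_rows --pt "8 0 0 0 1" --pt "25 0 0 0 1" --pt "45 0 0 0 1" --pt "65 0 0 0 1" --pt "83 0 0 0 1" --pt "95 0 0 0 1" --pt "100 0 0 0 1" --pt "100 0 0 0 1"

```text
time: 15.35
tool_pos: [0.5742, 0.2018, 0.1203]
tool_rot: [0.12, 0.697, 0.12, -0.697]
contact_force: [-0.2, 0.7, -0.4]
gripper_width: 0.668
```

Run:
```python
from h import *
go(.5735,.2015,.056)
f=snap('side','s4'); c=cloud(f).reshape(-1,3)
i=cv2.resize(f['img'][240:440,100:340],None,fx=3,fy=3,interpolation=cv2.INTER_CUBIC); cv2.imwrite('pics/c4.png',i[:,:,::-1])
for t in('side','top'):
    c=cloud(f if t=='side' else snap('top','t4')).reshape(-1,3)
    p=c[(np.hypot(c[:,0]-.5735,c[:,1]-.2015)<.028)&(c[:,2]>.03)&(c[:,2]<.2)]
    print(t,np.histogram(p[:,2],np.arange(.09,.2,.004)))
```

```text
go [64.3  0.1  0.8] turn 0.0006 | t 15.35 F [-0.2  0.7 -0.4] w 0.668 p [0.5742 0.2018 0.1203]
side (array([  3,   0,   2,   1,   3,   1,   0,   0,   0,   0,   0,   0,   0,
         0,   0,   0, 247,  71,   0,   0,   0,   0,   0,   1,   4,  23,
         5]), array([0.09 , 0.094, 0.098, 0.102, 0.106, 0.11 , 0.114, 0.118, 0.122,
       0.126, 0.13 , 0.134, 0.138, 0.142, 0.146, 0.15 , 0.154, 0.158,
       0.162, 0.166, 0.17 , 0.174, 0.178, 0.182, 0.186, 0.19 , 0.194,
       0.198]))
top (array([  5,   3,   7,   2,   3,   7,   4,   5,   7,   3,   4,   4,   4,
         2,   2,   1, 102,  61,   0,   0,   0,   0,   0,   0,   1,   6,
         4]), array([0.09 , 0.094, 0.098, 0.102, 0.106, 0.11 , 0.114, 0.118, 0.122,
       0.126, 0.13 , 0.134, 0.138, 0.142, 0.146, 0.15 , 0.154, 0.158,
       0.162, 0.166, 0.17 , 0.174, 0.178, 0.182, 0.186, 0.19 , 0.194,
       0.198]))
```

View pics/c4.png

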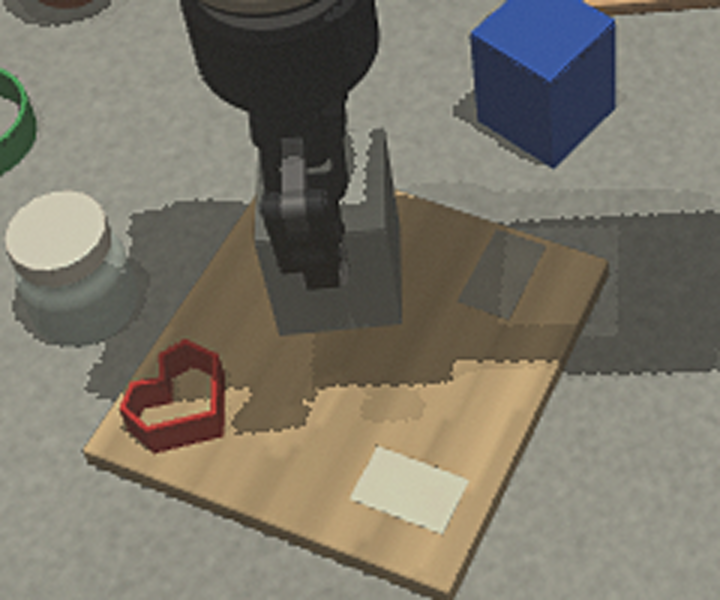

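>>> play_rows --pt "6 0 0 0 1" --pt "18 0 0 0 1" --pt "32 0 0 0 1" --pt "44 0 0 0 1" --pt "53 0 0 0 1" --pt "58 0 0 0 1" --pt "60 0 0 0 1" --pt "60 0 0 0 1"

```text
time: 16.45
tool_pos: [0.5743, 0.2018, 0.0606]
tool_rot: [0.12, 0.697, 0.12, -0.697]
contact_force: [0.6, -0.5, -1.2]
gripper_width: 0.668
```

>>> play_rows --pt "1 0 0 0 1" --pt "2 0 0 0 1" --pt "3 0 0 0 1" --pt "3.5 0 0 0 1" --pt "4 0 0 0 1" --pt "4 0 0 0 1"

```text
time: 17.2
tool_pos: [0.5741, 0.2017, 0.0564]
tool_rot: [0.12, 0.697, 0.12, -0.697]
contact_force: [-0.6, -0.3, -0.8]
gripper_width: 0.666
```

>>> play_rows --pt "0.5 0 0 0 1" --pt "1 0 0 0 1" --pt "1.5 0 0 0 1" --pt "1.5 0 0 0 1"

```text
time: 17.7
tool_pos: [0.5742, 0.2018, 0.0563]
tool_rot: [-0.12, -0.697, -0.12, 0.697]
contact_force: [-5.7, -1.1, 8.5]
gripper_width: 0.673
```

Contact at 8.5 N upward, so the lid is seated. I'll release it and rise.

>>> play_rows --pt "-0.5 0 0 0 1" --pt "-0.5 0 0 0 -0.3" --pt "-0.5 0 0 0 -0.4" --pt "-0.5 0 0 0 -0.6" --pt "-0.5 0 0 0 -0.8" --pt "-0.5 0 0 0 -1" --pt "-0.5 0 0 0 -1" --pt "-0.5 0 0 0 -1"

```text
time: 18.7
tool_pos: [0.5741, 0.2017, 0.0553]
tool_rot: [0.12, 0.697, 0.12, -0.697]
contact_force: [-0.0, -0.3, 0.2]
gripper_width: 1.001
```

>>> play_rows --pt "-4 0 0 0 -1" --pt "-15 0 0 0 -1" --pt "-35 0 0 0 -1" --pt "-60 0 0 0 -1" --pt "-90 0 0 0 -1" --pt "-120 0 0 0 -1" --pt "-140 0 0 0 -1" --pt "-150 0 0 0 -1"

```text
time: 19.7
tool_pos: [0.5747, 0.2019, 0.2076]
tool_rot: [0.12, 0.698, 0.12, -0.696]
contact_force: [0.5, 0.3, -0.8]
gripper_width: 0.997
```

>>> play_rows --pt "0 0 10 0 -1" --pt "0 0 30 0 -1" --pt "0 0 60 0 -1" --pt "0 0 90 0 -1" --pt "0 0 110 0 -1" --pt "0 0 120 0 -1" --pt "0 0 120 0 -1" --pt "0 0 120 0 -1"

```text
time: 20.7
tool_pos: [0.4613, 0.1617, 0.2051]
tool_rot: [-0.12, -0.697, -0.12, 0.697]
contact_force: [0.9, 0.2, 0.2]
gripper_width: 1.001
```

Run:
```python
from h import *
go(.5735,.2015,.056)
f=snap('side','s5'); g=snap('top','t5')
for t,q in(('side',f),('top',g)):
    c=cloud(q).reshape(-1,3)
    for n,lo,hi,x,y,r in(('lid',.087,.099,.5735,.2015,.06),('tab',.066,.080,.523,-.231,.035),('tin rim',.112,.122,.487,-.127,.05)):
        p=c[(c[:,2]>lo)&(c[:,2]<hi)&(np.hypot(c[:,0]-x,c[:,1]-y)<r)]
        print(t,n,len(p),p[:,2].mean().round(4) if len(p) else '', cv2.minAreaRect((p[:,:2]*1000).astype(np.float32)) if len(p) else '')
```

```text
go [ 149.1    0.  -119.1] turn 0.0004 | t 20.7 F [0.9 0.2 0.2] w 1.001 p [0.4613 0.1617 0.2051]
side lid 1436 0.093 ((573.9165649414062, 202.28660583496094), (57.9968376159668, 60.38479995727539), 19.363073348999023)
side tab 0  
side tin rim 98 0.1159 ((469.01556396484375, -129.27857971191406), (21.31427764892578, 53.06094741821289), 12.174565315246582)
top lid 460 0.0931 ((579.0790405273438, 188.16372680664062), (57.85205078125, 31.58993148803711), 19.1514892578125)
top tab 124 0.0733 ((524.6809692382812, -231.42990112304688), (23.27751350402832, 16.809154510498047), 17.68979835510254)
top tin rim 234 0.1163 ((485.6427307128906, -126.5540542602539), (50.58611297607422, 50.72528839111328), 19.753032684326172)
```

View pics/s5.png

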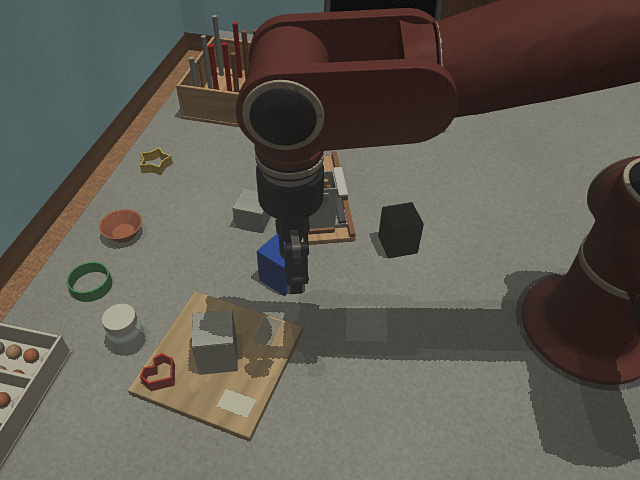

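```bash
python3 -c "
from h import *
print(manip.job_done())"
```

```text
the job is handed in; nothing more can be done
None
```

The job is handed in at 20.7 s: the lid stands mouth down on the clay board, and the tin is in its holder under the fork. I pushed the fork home until it met its stop, with about 8 N along the slide. Then I drew the lid straight up at about 8 N and lowered it until it touched the board, letting go at about 8.5 N of contact.

Last checks:
- **Lid:** its top is level at 93 mm, as expected when it rests on the board. The side camera puts its centre about 1 mm from the board's centre. The top camera saw only half of it, so its centre estimate is off and I did not use it.
- **Tin:** its rim is within about 2 mm of where the lid was at the start, and 117 mm high as expected. That position comes from the top camera; the side camera had the tin partly hidden by the arm.
- **Fork:** the tab was 109.4 mm from the tin's axis before the draw. At the end it measured about 112 mm, within the 123 mm limit. Only the top camera saw it then.
- **Robot:** the gripper is open, well above the table and touching nothing.

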